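# Test the inner gate, then open the pass box

## Robot

A 7-joint arm with a two-finger parallel gripper is mounted at the origin on the work surface. World frame = base frame: x ahead of the robot, y to its left, z up, the work surface at z = 0. Lengths are in m, angles in rad, forces in N, time in s.
With the tool pointing down it reaches from about 0.4 to 0.85 m from the base axis. Payload 4.5 kg.
Tool frame: the origin (TCP) lies between the finger pads; the fingertips stand 25 mm ahead of it and the grasp point (between the pads) lies 6 mm ahead of it (r.finger_overhang is the distance from the TCP to the fingertips, in m); z points along the fingers, y is the line along which they close (so a half turn about z gives the same grasp; the last joint's range is limited). The gripper opens to 88 mm and grips with 3 to 60 N. Pads are 18 mm wide; open, the fingers measure 123 mm over their backs; the gripper's body (75 mm by 187 mm) begins 45 mm behind the grasp point.
Start: joints at [1.204, 0.689, -0.195, 1.565, 0.157, 0.902, -0.215], TCP at [0.244, -0.575, 0.264] pointing down, gripper open.
Joint ranges: [-3.01, 3.01], [-0.46, 2.08], [-1.47, 1.51], [0.13, 2.56], [-1, 4.14], [0.04, 2.09], [-2.66, 2.66]. Speed limits (rad/s): [2.57, 2.57, 3.14, 3.14, 3.14, 3.14, 3.14].

## Interface

Orientations are given as a rotation vector (axis times angle).
In Python, from workcell import r, eyes gives the robot as it stands (r), with the cameras (eyes). Calls block until the motion is done:
- r.reach(position, orientation): joint-space move of the TCP to a pose.
- r.line_to(position, rotation=None, max_speed=0.15, stop_force=None): straight line of the TCP; rotation=None keeps the orientation; max_speed is the mean speed in m/s. With stop_force (N) it stops when the force on the tool has changed by that much, and returns True; else False.
- r.movej(angles): joint-space move.
- r.open_gripper() and r.close(effort=None): open the fingers fully, or close them until they stop; effort is the grip in N (None keeps the last).
- r.sleep(seconds).
- r.solve_ik(position, orientation): joint angles nearest the present ones, or None.
- r.read_state(): the state.
- eyes.read_camera(name): name is "scene" or "top" or "wrist"; returns the picture (384x512x3 uint8, blue, green, red); there is no depth.
- eyes.camera_model(name): a dict with "camera_matrix" (3x3 intrinsics, pixels), "extrinsics" (4x4, takes a point from world to camera coordinates); the wrist camera has in their place "mount" (4x4, takes a point from camera to tool coordinates, whose origin is the TCP and whose axes are the flange's). Camera axes: x right, y up, looking along -z (the intrinsics and any distortion apply to the point x, -y, -z); pixel columns grow to the right and rows downward; lengths in m; the calibration is good to about 2 mm. The wrist camera is an equidistant fisheye: a pixel r from the principal point sees the ray r / f radians off the axis. A picture is of the moment at which its call begins: read the wrist's pose just before it. camera_model takes no time and is no camera call.
A pose or a line that the arm cannot do raises r.MotionError and nothing moves.
- r.sign_off(): hands the job in; it is judged then, once.
The state is a dict: "t": time; "q": joint angles; "joint_velocities": joint speeds; "joint_torque": joint torques, N m; "position": TCP position; "eef_rot": TCP orientation; "wrist_force": force on the tool from outside, world axes, zero at the start; "torque": the same for the moment, N m; "finger_gap": finger opening in m; "grip_force": force on a finger pad.
Only numpy, scipy, OpenCV 4.12 (cv2) and the standard library are available. Lean on these libraries where they do the work, as an engineer would, in place of code of your own. Each camera call takes 0.05 s, during which the arm holds its last target. There are 200 camera calls.

## Task

Get the sample lock of the dry chamber ready for unloading: press the red handle of the inner gate towards its black stop post, closing the gate if it is ajar, until the gate is home and the sprung handle sinks firmly (without ramming anything). Only after that touch check, swing the outer door with the blue handle wide open, well past 60 degrees, leave it there with the inner gate still shut, and do not disturb the wood disc inside or the things standing around.

Things in the scene. Friction and masses are not known exactly. Their poses are not given: they have to be found in the camera images.
- pass_box: Fixed unit: clear lock (130 deep x 150 wide x 120 mm high), clear chamber behind it (x 81 to 241 mm, 340 wide, 130 high). Origin on the bench under the lock's centre; -x is the front with the outer door, z up. The inner gate slides in a slot at x = 72 mm between the two; a black stop post (124 high) stands at its shut end, x 72, y -84 mm. Place and yaw vary.
- gate (a joint): Inner gate: steel plate 150 wide, yellow top edge 128 mm above the bench, sliding along the box's y axis. 0 = shut (hard stop); grows to 0.060 m as it opens to the box's +y. Starts shut or up to 30 mm ajar. Sliding takes about 3.5 N; it stays where it is left.
- handle (a joint): Red sprung handle on the gate: how far (m) it has sunk towards the box's -y (shutting direction) relative to the gate. 0 free, 0.009 bottomed; spring 1400 N/m: sinks about 2.5 mm while the gate slides, and 5 mm or more (7 N up) only against a gate that is home. Sunk over 5 mm with the gate shut, kept about half a second, is a good check; over 35 N is ramming.
- handle_mid (a point): Centre of the red handle paddle: 44 mm (box x) x 12 mm (box y) x 62 mm high, upright on the gate's top edge, from 138 to 200 mm above the bench; this point at 169 mm, box x = 72 mm, and box y = 0 with gate shut and handle free. Axes as the pass box. Press on its +y face.
- door (a joint): Outer door on the lock's front, white, 148 wide x 108 high x 12 mm thick, hinged at the box's +y side about a vertical axis. 0 = closed (start), grows to 1.75 rad; opens out to the box's -x, clockwise seen from above. Stiff hinge, about 0.12 N m: it stays where it is left.
- door_handle (a point): Middle of the blue handle bar: level, 12 mm thick, parallel to the door, 45 mm out from its face (39 mm clear gap behind the bar, 62 mm clear between its end posts), 98 mm above the bench. Axes turn with the door: x from bar to door face, y along the bar towards the hinge; closed: as the pass box. Can be hooked from above with the fingertips in the gap.
- door_hinge (a point): Point on the outer door's vertical hinge axis at the handle's height; the bar's middle lies 51 mm along -x and 95 mm along -y from it in the door's axes.
- disc: Wooden tree-ring disc, 82 mm diameter, 37 mm high, lying in the lock on its 12 mm floor. Origin under its centre. Leave alone.
- wash_bottle: White bottle, 56 mm diameter, 130 mm high, standing beside the box. Origin under its centre. Leave alone.
- jar: Amber jar with green lid, 60 mm diameter, 75 mm high, standing beside the box. Origin under its centre. Leave alone.
- core_mount: Wooden mount with a dark core, 160 mm (its x) x 34 x 19 mm, lying on the bench beside the box. Origin under its centre. Leave alone.

How it is judged:
By the outcome, as a careful person would: the job done as asked, in the order asked, and still so for the second after the job is handed in, with the robot touching nothing.
It also fails if it takes over 53 s, if anything falls off the work surface, if the arm or the gripper's body presses on something with over 40 N, if the wrist force passes 120 N, or if a joint passes its speed limit or range.

## Working session

There is one attempt and no reset: what is moved stays moved. The work goes in short steps, each a Python script; the robot and the scene stay as the last script left them, time stands still between calls to the robot, and variables do not carry over. Pictures are saved under pics/ and viewed, at most 10 in all, crops included, and the job is handed in when it is done.

```bash
mkdir -p pics; ls
python3 - <<'E'
from workcell import r, eyes
import cv2, numpy as np
a=eyes.read_camera("top"); b=eyes.read_camera("scene")
cv2.imwrite("pics/top0.png",a); cv2.imwrite("pics/scene0.png",b)
for n in("top","scene","wrist"):print(eyes.camera_model(n))
print(r.read_state())
E
```

```text
pics
workcell.py
{'camera_matrix': array([[372.18786469,   0.        , 260.51936501],
       [  0.        , 372.18786469, 193.29371061],
       [  0.        ,   0.        ,   1.        ]]), 'extrinsics': array([[ 0.02294867, -0.99952029,  0.02079791,  0.02370956],
       [ 0.98993342,  0.02562491,  0.13919478, -0.5350916 ],
       [-0.13966096,  0.01739421,  0.99004659, -1.1734122 ],
       [ 0.        ,  0.        ,  0.        ,  1.        ]])}
{'camera_matrix': array([[381.31929275,   0.        , 254.37026822],
       [  0.        , 381.31929275, 190.17115622],
       [  0.        ,   0.        ,   1.        ]]), 'extrinsics': array([[ 0.71926787,  0.69464636, -0.01096223, -0.42047194],
       [-0.46647963,  0.49458663,  0.7333354 ,  0.15863025],
       [ 0.51483054, -0.52235094,  0.67977865, -1.38849341],
       [ 0.        ,  0.        ,  0.        ,  1.        ]])}
{'camera_matrix': array([[297.31863964,   0.        , 255.3936747 ],
       [  0.        , 297.31863964, 193.44681377],
       [  0.        ,   0.        ,   1.        ]]), 'mount': array([[-2.83221108e-04,  9.4916656
[... 337 characters left out ...]
7559,  0.68990548, -0.19449324,  1.56618324,  0.15726822,
        0.90251179, -0.2151339 ]), 'joint_velocities': array([-7.68235865e-05, -3.20373721e-03, -1.45852507e-05, -3.22492024e-03,
       -5.75417550e-04,  2.06186377e-03,  2.17874854e-03]), 'joint_torque': array([-2.73644757e-03, -5.28505182e+01, -1.27128739e+00, -1.53836811e+01,
       -5.25732036e-02,  2.00042305e-03,  4.75400054e-05]), 'position': array([ 0.2436186 , -0.57501699,  0.2630013 ]), 'eef_rot': array([-3.07718157e+00, -6.25082343e-01,  6.74682175e-04]), 'wrist_force': array([ 0.34452349, -0.87326507, -0.84513742]), 'torque': array([0.01573783, 0.0328149 , 0.07391531]), 'grip_force': 0.0, 'finger_gap': 0.0881953248104461}
```

View pics/top0.png

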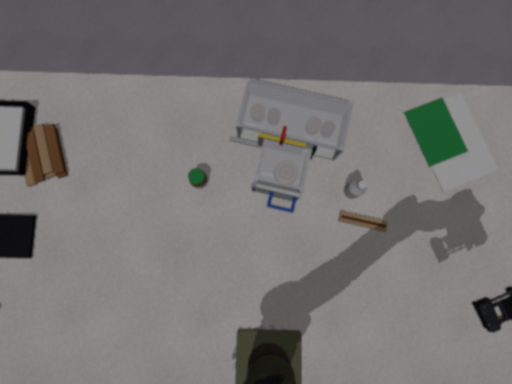

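View pics/scene0.png

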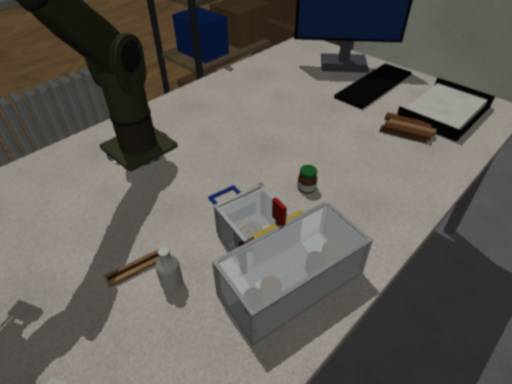

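Top view: red handle is near (284,134), the yellow gate edge runs (258,135)–(306,146), and the blue bar is near (282,208). The jar is at (197,177), the bottle at (357,185) and the mount at (362,220). The scene view shows red at (280,211) and blue at (224,194). The door is closed. Next I'll measure with colour masks.

```bash
cat > h.py <<'E'
import numpy as np, cv2
from scipy.spatial.transform import Rotation as R
from workcell import r, eyes
def mask(im,c):
    h,s,v=[x.astype(int) for x in cv2.split(cv2.cvtColor(im,cv2.COLOR_BGR2HSV))]
    m={'red':((h<6)|(h>174))&(s>150)&(v>60),'blue':(h>105)&(h<130)&(s>130)&(v>50),
       'yellow':(h>18)&(h<34)&(s>130)&(v>90),'green':(h>55)&(h<85)&(s>120)}[c]
    return m.astype(np.uint8)
def pose(name,st=None):           # camera->world R,t
    m=eyes.camera_model(name)
    if name=='wrist':
        st=st or r.read_state(); Rt=R.from_rotvec(st['eef_rot']).as_matrix()
        return m['camera_matrix'],Rt@m['mount'][:3,:3],Rt@m['mount'][:3,3]+st['position']
    E=m['extrinsics']; return m['camera_matrix'],E[:3,:3].T,-E[:3,:3].T@E[:3,3]
def ray(name,uv,P):
    K,Rc,c=P; uv=np.atleast_2d(uv).astype(float)
    x=(uv-K[:2,2])/np.diag(K)[:2]
    if name=='wrist':
        th=np.linalg.norm(x,axis=1,keepdims=True); x=x/np.maximum(th,1e-9)
        d=np.hstack([x[:,:1]*np.sin(th),-x[:,1:]*np.sin(th),-np.cos(th)])
    else: d=np.c_[x[:,0],-x[:,1],-np.ones(len(x))]
    return c,d@Rc.T
def onz(name,uv,z,P):
    c,d=ray(name,uv,P); return c+d*((z-c[2])/d[:,2:])
def tri(rays):
    A=b=0
    for c,d in rays:
        d=d.ravel()/np.linalg.norm(d); M=np.eye(3)-np.outer(d,d); A=A+M; b=b+M@c
    return np.linalg.solve(A,b)
def blobs(m,amin=8):
    n,l,s,c=cv2.connectedComponentsWithStats(m)
    return [(s[i],c[i],np.argwhere(l==i)[:,::-1]) for i in range(1,n) if s[i][4]>=amin]
E
python3 - <<'E'
from h import *
np.set_printoptions(precision=4,suppress=True)
for n in('top','scene'):
    im=cv2.imread(f'pics/{n}0.png');P=pose(n)
    for c,z in(('red',.2),('blue',.098),('yellow',.128),('green',.075)):
        for s,ce,px in blobs(mask(im,c)):
            if not 180<ce[0]<400: continue
            box=cv2.minAreaRect(px.astype(np.float32))
            print(n,c,s,ce,onz(n,ce,z,P)); print(onz(n,cv2.boxPoints(box),z,P)[:,:2].tolist() if c!='green' else '')
E
```

```text
top red [280 127   6  17  39] [282.7949 135.    ] [[ 0.6824 -0.0206  0.2   ]]
[[0.659764119235335, -0.011204124203996947], [0.7072515507780659, -0.023542126644067442], [0.7051205263369889, -0.03159167213437513], [0.6576535910836618, -0.01920418742403069]]
top blue [268 192  28  20 102] [281.0392 203.5   ] [[ 0.4957 -0.0261  0.098 ]]
[[0.4868818720341701, 0.017135778886603517], [0.5318726646724112, 0.008371624696575243], [0.5165992659680814, -0.07087283507074665], [0.47172320267145096, -0.06167140216913263]]
top yellow [259 134  21   7  76] [269.0132 136.7368] [[0.6977 0.0163 0.128 ]]
[[0.6975047411079642, 0.04860473260611006], [0.7091663106724027, 0.046632432464561155], [0.6980575560529508, -0.01633600489881005], [0.6864167549415348, -0.014273065320958699]]
top yellow [284 139  21   8  75] [294.1467 142.4533] [[ 0.6818 -0.0613  0.128 ]]
[[0.6831953094996182, -0.028800356485532218], [0.6938529709824895, -0.03107046999510981], [0.6805448770278932, -0.09368289846916994], [0.6699121347299257, -0.0913307492662451]]
top green [189 169  16  15 182] [196.2308 176.1648] [[0.5784 0.2417 0.075 
[... 925 characters left out ...]
50568438172], [0.5145452908088459, 0.009941746839925325], [0.49683685109143183, -0.07295591986708916]]
scene yellow [286 211  16  10  49] [293.1837 215.1837] [[0.6995 0.0228 0.128 ]]
[[0.6895708674688574, 0.0023950229178261173], [0.7021522676727026, 0.04898354624483692], [0.7102675478669611, 0.04382940917456368], [0.6976249795911738, -0.0023390572800808807]]
scene yellow [253 224  24  14  77] [264.1558 230.4286] [[ 0.6811 -0.064   0.128 ]]
[[0.6698586230969983, -0.09439682391789223], [0.6852150676908321, -0.028755129191774087], [0.6925608292359263, -0.03261343908434561], [0.6770907472250558, -0.09775065548341816]]
scene green [301 166  15  12 158] [307.9241 171.5823] [[0.5855 0.2345 0.075 ]]
```

```bash
cat >> h.py <<'E'
def rot(psi): return (R.from_euler('z',psi)*R.from_euler('x',np.pi)).as_rotvec()
E
python3 - <<'E'
from h import *
np.set_printoptions(precision=2,suppress=True)
y=-.2
for n,p,psis in (('look',[.56,-.03,.4],[y,y+3.14]),('look2',[.62,-.03,.4],[y,y+3.14]),('press',[.69,.05,.185],[y,y+1.57,y-1.57,y+3.14]),('hook',[.50,-.03,.105],[y,y+3.14]),('end',[.47,.11,.105],[y-1.48,y+3.14-1.48]),('endup',[.47,.11,.25],[y-1.48])):
    for s in psis: print(n,s,r.solve_ik(np.array(p),rot(s)))
E
```

```text
look -0.2 [ 0.02  0.46 -0.08  1.56  0.04  1.12 -1.84]
look 2.94 [ 0.5   0.58 -0.93  1.54  0.48  1.26  0.87]
look2 -0.2 [ 0.    0.56 -0.05  1.38  0.03  1.2  -1.82]
look2 2.94 [ 0.43  0.68 -0.91  1.36  0.53  1.36  0.89]
press -0.2 [-0.19  0.87  0.1   1.42 -0.1   0.86 -1.83]
press 1.37 [ 0.04  0.89 -0.36  1.41  0.35  0.92 -0.62]
press -1.77 [ 0.37  1.15 -1.26  1.38  1.09  1.37  2.04]
press 2.94 [ 0.21  0.96 -0.74  1.39  0.69  1.05  0.71]
hook -0.2 [-0.06  0.81  0.05  2.07 -0.14  0.27 -1.66]
hook 2.94 [ 0.3   0.86 -0.56  2.05  0.95  0.52  0.41]
end -1.68 [ 0.34  1.14 -1.26  2.08  1.31  1.1   1.42]
end 1.46 [-0.25  0.79 -0.12  2.11  0.35  0.25 -0.78]
endup -1.68 [ 0.37  0.81 -1.25  1.97  0.9   1.07  1.74]
```

Run:
```python
from h import *
import pickle
S={}
for k,p in enumerate(([.54,-.09,.40],[.56,.07,.40])):
    r.reach(np.array(p),rot(2.94)); 
    if k==0: r.close(20)
    r.sleep(.2)
    st=r.read_state(); im=eyes.read_camera('wrist'); cv2.imwrite(f'pics/w{k}.png',im); S[k]=st
pickle.dump(S,open('S.pkl','wb')); print(st['t'])
cv2.imwrite('pics/w01.png',cv2.resize(np.hstack([cv2.imread('pics/w0.png'),cv2.imread('pics/w1.png')]),(800,300),interpolation=cv2.INTER_AREA))
for k in S:
    im=cv2.imread(f'pics/w{k}.png')
    for c in('red','blue','yellow'):
        for s,ce,px in blobs(mask(im,c),20): print(k,c,s,ce.round(1))
```

```text
4.6333
0 red [316 239  18  26 342] [323.4 253.2]
0 blue [264 103  60  37 880] [293.  115.9]
0 yellow [327 241  38  10 302] [346.4 245.2]
0 yellow [283 242  34   9 264] [299.6 246.1]
0 yellow [227 290   6  47 173] [229.6 313.5]
0 yellow [279 293   5  44 157] [281.4 315.7]
1 red [205 246  13  19 188] [211.9 256.3]
1 blue [155 112  58  37 824] [184.1 125.2]
1 yellow [168 248  41  10 316] [186.9 252.7]
1 yellow [217 250   8   8  41] [221.  253.4]
1 yellow [228 290   5  47 172] [229.6 314.1]
1 yellow [279 293   5  43 145] [281.4 315.3]
```

View pics/w01.png

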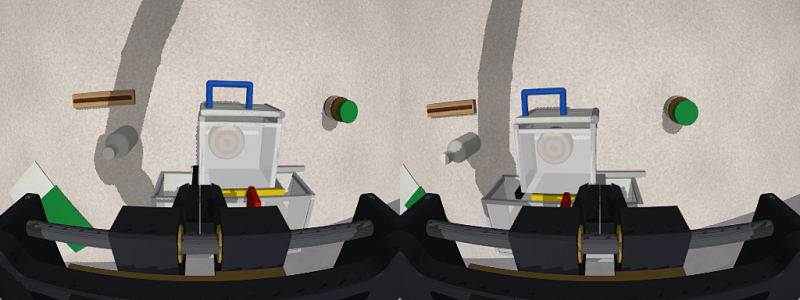

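The two wrist views (image up = towards the robot) show the blue bar at the top, the yellow gate edge with the red paddle just above the gripper, and the black post to its left. The disc is in the lock. Nothing stands close to the door's swing; the jar is well to the right (+y). Now I'll triangulate.

```bash
cat > m.py <<'E'
from h import *
import pickle
np.set_printoptions(precision=4,suppress=True)
S=pickle.load(open('S.pkl','rb'));I=[cv2.imread(f'pics/w{k}.png') for k in(0,1)];P=[pose('wrist',S[k]) for k in(0,1)]
T=cv2.imread('pics/top0.png');PT=pose('top')
ends=[];
for k in(0,1):
    px=[b for b in blobs(mask(I[k],'blue'),300)][0][2]
    x0,x1=px[:,0].min(),px[:,0].max(); cols=np.arange(x0+12,x1-11)
    mid=np.array([px[px[:,0]==c][:,1].mean() for c in cols]); th=np.median([np.sum(px[:,0]==c) for c in cols])
    f=np.polyfit(cols,mid,1); ends.append([(x0,np.polyval(f,x0)),(x1,np.polyval(f,x1))]); print(k,'thick px',th,f)
L,Rr=[tri([ray('wrist',ends[k][i],P[k]) for k in(0,1)]) for i in(0,1)]
bar=(L+Rr)/2; d=Rr-L; print('bar ends',L,Rr,'mid',bar,'len',np.linalg.norm(d),'yaw',np.arctan2(-d[0],d[1]))
# yellow +y end and red, w0 (+w1 yellow) + top
yb=max(blobs(mask(I[0],'yellow'),100),key=lambda b:b[1][0])[2]; e0=yb[yb[:,0]>yb[:,0].max()-2].mean(0)
yt=min([b for b in blobs(mask(T,'yellow')) if 240<b[1][0]<320],key=lambda b:b[1][0])[2]; e1=yt[yt[:,0]<=yt[:,0].min()].mean(0)
print('yellow end',tri([ray('wrist',e0,P[0]),ray('top',e1,PT)]),onz('wrist',e0,.128,P[0]),onz('top',e1,.128,PT))
ya=np.vstack([b[2] for b in blobs(mask(I[0],'yellow'),100) if b[1][1]<270]); w=onz('wrist',ya,.128,P[0]); f=np.polyfit(w[:,1],w[:,0],1)
print('gate line yaw',-np.arctan(f[0]),'x at y=-.02',np.polyval(f,-.02))
for k in(0,1):
    rp=blobs(mask(I[k],'red'),100)[0][2]; t=rp[rp[:,1]<rp[:,1].min()+3].mean(0); print('red front bottom',onz('wrist',t,.138,P[k]))
    b=blobs(mask(I[k],'blue'),300)[0]
rt=[b for b in blobs(mask(T,'red')) if 250<b[1][0]<320][0]
cw=blobs(mask(I[0],'red'),100)[0][1]; print('red tri',tri([ray('wrist',cw,P[0]),ray('top',rt[1],PT)]),'top z.2',onz('top',rt[1],.2,PT),'z.169',onz('top',rt[1],.169,PT))
E
python3 m.py
python3 - <<'E'
import cv2
a=cv2.imread('pics/w0.png')[80:300,180:430]; cv2.imwrite('pics/w0c.png',cv2.resize(a,None,fx=2.6,fy=2.6,interpolation=cv2.INTER_CUBIC))
E
```

```text
0 thick px 7.0 [ 0.0287 98.6043]
1 thick px 7.0 [ -0.0392 123.6473]
bar ends [ 0.4735 -0.0646  0.0989] [0.4911 0.0184 0.0965] mid [ 0.4823 -0.0231  0.0977] len 0.08487608972268204 yaw -0.20842319589194935
yellow end [0.7008 0.047  0.1338] [[0.7048 0.0485 0.128 ]] [[0.7023 0.0472 0.128 ]]
gate line yaw -0.2127999362192857 x at y=-.02 0.6904238588099755
red front bottom [[ 0.6754 -0.0186  0.138 ]]
red front bottom [[ 0.6737 -0.0206  0.138 ]]
red tri [ 0.6974 -0.0219  0.1435] top z.2 [[ 0.6824 -0.0206  0.2   ]] z.169 [[ 0.6919 -0.0229  0.169 ]]
```

View pics/w0c.png

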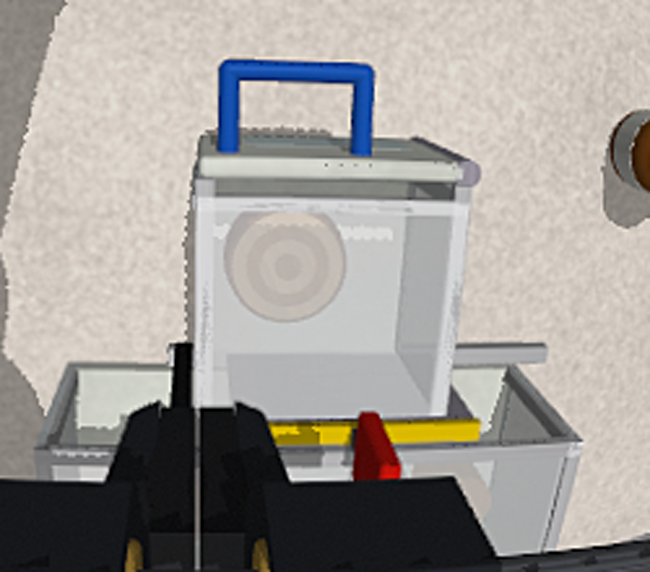

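Yaw is about −0.21, the bar's middle is (0.482,−0.023,0.098), and the paddle is about (0.692,−0.021), so the gate is about 25 mm ajar. Now the press.

```bash
cat >> h.py <<'E'
yaw=-.21; bx=np.array([np.cos(yaw),np.sin(yaw),0]); by=np.array([-np.sin(yaw),np.cos(yaw),0])
bar=np.array([.4823,-.0231,0]); pad=np.array([.692,-.0215,0]); Z=np.array([0,0,1.])
E
python3 - <<'E'
from h import *
np.set_printoptions(precision=4,suppress=True)
o=rot(yaw+np.pi/2)
r.reach(pad+.05*by+.30*Z,o)
r.line_to(pad+.05*by+.185*Z,max_speed=.12)
r.line_to(pad+.028*by+.185*Z,max_speed=.06,stop_force=6); r.sleep(.2)
f0=r.read_state()['wrist_force']
hit=r.line_to(pad-.035*by+.185*Z,max_speed=.02,stop_force=9)
for _ in range(4):
    s=r.read_state(); print(hit,s['t'],'off',(s['position']-pad)@by,(s['position']-pad)@bx,'F',s['wrist_force']-f0,(s['wrist_force']-f0)@by); r.sleep(.1)
E
```

```text
True 9.675 off -0.010983532088943999 -3.2558862029776727e-06 F [1.8164 4.8857 0.5757] 5.157005910590228
True 9.775 off -0.010422595702076846 1.3346276704988752e-05 F [0.8976 3.7329 1.2815] 3.8379752591198457
True 9.875 off -0.010511496577793945 -2.7417515954747695e-05 F [1.9308 4.3849 1.5529] 4.691037343595586
True 9.975 off -0.010579572177217587 -1.0521181160484071e-05 F [2.2101 3.9202 2.7489] 4.294806000375014
```

```bash
cat > press.py <<'E'
from h import *
f0=None
E
python3 - <<'E'
from h import *
np.set_printoptions(precision=2,suppress=True)
f0=np.array([r.read_state()['wrist_force'] for _ in range(3)]).mean(0)
off=-.0105
for i in range(8):
    off-=.0015
    r.line_to(pad+off*by+.185*Z,max_speed=.02,stop_force=12)
    F=[]
    for _ in range(5): r.sleep(.03); F.append(r.read_state()['wrist_force']@by)
    s=r.read_state(); m=np.mean(F); print(round(s['t'],2),off,(s['position']-pad)@by*1e3,'F',m,m-f0@by)
    if m-f0@by>5: break
E
```

```text
10.49 -0.012 -11.106067269958364 F 5.375123416524634 0.13258266022549137
10.91 -0.0135 -11.869450234946317 F 6.795343173414565 1.5528024171154229
11.32 -0.015 -12.634830173505616 F 7.852164727813938 2.6096239715147957
11.74 -0.0165 -13.43462211539206 F 8.844057646165083 3.601516889865941
12.16 -0.018000000000000002 -14.205266301003608 F 9.40007766911535 4.157536912816207
12.57 -0.019500000000000003 -15.03391373277049 F 10.898599272976208 5.656058516677065
```

The force rises at 1.4 N/mm, the spring rate, so the gate is home and the handle is sunk about 7 mm at roughly 10 N. I'll hold, retreat, then hook the door.

Run:
```python
from h import *
np.set_printoptions(precision=3,suppress=True)
r.sleep(.7); s=r.read_state(); print('F',s['wrist_force']@by)
r.line_to(pad+.04*by+.185*Z,max_speed=.05)
r.sleep(.1); print('free',r.read_state()['wrist_force']@by)
r.line_to(pad+.04*by+.29*Z,max_speed=.15)
g=bar+.0255*bx
r.reach(g+.29*Z,rot(yaw+np.pi)); r.sleep(.15)
cv2.imwrite('pics/w2.png',eyes.read_camera('wrist')); T=eyes.read_camera('top'); cv2.imwrite('pics/top2.png',T)
for b in blobs(mask(T,'red')):
    if 250<b[1][0]<320: print('red',b[1],onz('top',b[1],.2,pose('top')))
hit=r.line_to(g+.105*Z,max_speed=.1,stop_force=8); s=r.read_state(); print(hit,s['t'],s['position'],s['wrist_force'])
cv2.imwrite('pics/w3.png',eyes.read_camera('wrist'))
a=cv2.imread('pics/w2.png');b=cv2.imread('pics/w3.png'); cv2.imwrite('pics/w23.png',cv2.resize(np.hstack([a,b]),(800,300),interpolation=cv2.INTER_AREA))
```

```text
F 11.52615748438798
free -0.03283896549284207
red [290.167 136.467] [[ 0.679 -0.042  0.2  ]]
False 18.9667 [ 0.508 -0.028  0.105] [ 0.748 -0.188 -0.085]
```

View pics/w23.png

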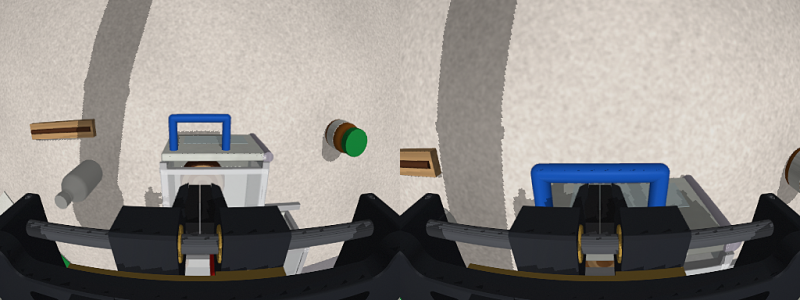

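Left half: fingers above the lock with the bar in front. Right half: fingertips down in the gap behind the blue bar, centred between the posts (near 535–668). Now swing the door.

Run:
```python
from h import *
np.set_printoptions(precision=2,suppress=True)
H=bar+.051*bx+.095*by; g=bar+.0215*bx
f0=r.read_state()['wrist_force']; mx=0
for th in np.radians(np.r_[np.arange(6,91,7),94]):
    p=H+R.from_euler('z',-th).apply(g-H)+.105*Z
    hit=r.line_to(p,rotation=rot(yaw+np.pi-th),max_speed=.06,stop_force=15)
    F=np.linalg.norm(r.read_state()['wrist_force']-f0); mx=max(mx,F)
    if hit: print('hit',th); break
s=r.read_state(); print(th,s['t'],s['position'],s['wrist_force']-f0,mx,s['q'])
cv2.imwrite('pics/top4.png',eyes.read_camera('top'))
cv2.imwrite('pics/w4.png',eyes.read_camera('wrist'))
cv2.imwrite('pics/v4.png',np.hstack([cv2.imread('pics/w4.png')[:,60:460],cv2.resize(cv2.imread('pics/top4.png')[70:262,180:380],None,fx=2,fy=2)]))
```

```text
1.6406094968746698 23.8667 [0.47 0.11 0.1 ] [-0.78  1.18 -0.34] 1.9586065268778992 [-0.25  0.79 -0.14  2.11  0.4   0.26 -1.01]
```

View pics/v4.png

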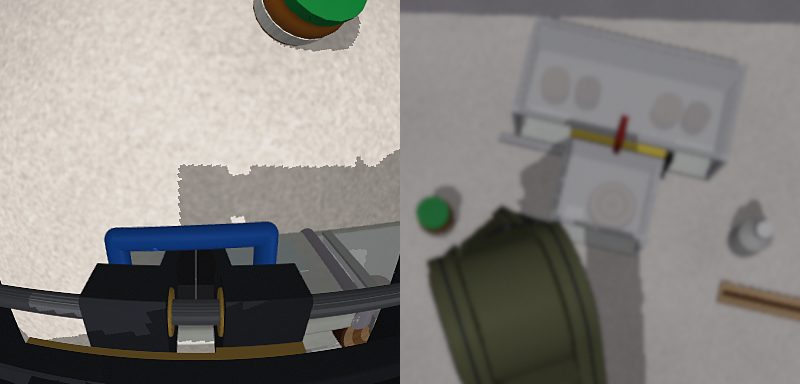

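The door has followed to about 90°, and the gate's yellow edge still meets the black post. I'll back off the bar slightly, lift out, and check.

Run:
```python
from h import *
np.set_printoptions(precision=3,suppress=True)
s=r.read_state(); p=s['position']; dx=-R.from_rotvec(s['eef_rot']).apply([1,0,0])  # towards door face
r.line_to(p+.005*dx,max_speed=.03,stop_force=6)
p=r.read_state()['position']; r.line_to(p+.2*Z,max_speed=.1)
q=r.read_state()['q'].copy(); q[0]-=1.0; r.movej(q); r.sleep(.4)
T=eyes.read_camera('top'); cv2.imwrite('pics/v5.png',np.hstack([cv2.resize(T[70:262,180:380],None,fx=2,fy=2),cv2.resize(eyes.read_camera('scene')[120:312,150:350],None,fx=2,fy=2)]))
for c,z in(('red',.2),('blue',.098)):
  for b in blobs(mask(T,c)):
    if 190<b[1][0]<320: 
        print(c,b[1],onz('top',b[1],z,pose('top'))); print(onz('top',cv2.boxPoints(cv2.minAreaRect(b[2].astype(np.float32))),z,pose('top')))
print(r.read_state()['t'],r.read_state()['position'])
```

```text
red [290.054 136.135] [[ 0.68  -0.042  0.2  ]]
[[ 0.657 -0.033  0.2  ]
 [ 0.702 -0.043  0.2  ]
 [ 0.7   -0.051  0.2  ]
 [ 0.655 -0.041  0.2  ]]
blue [232.886 209.291] [[0.474 0.121 0.098]]
[[0.434 0.142 0.098]
 [0.51  0.126 0.098]
 [0.5   0.084 0.098]
 [0.425 0.102 0.098]]
28.6333 [0.161 0.451 0.305]
```

View pics/v5.png

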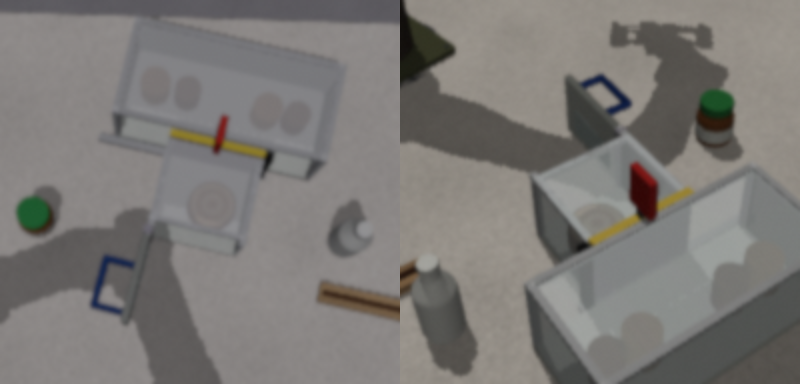

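Both views show the door at about 90° and the gate shut against its post. The disc, jar, bottle and mount are in place, and the arm is clear.

```bash
python3 -c "
from workcell import r, eyes
print(r.sign_off())"
```

```text
the job is handed in; nothing more can be done
None
```

The inner gate (about 25 mm ajar at first) was pressed home with its handle sunk about 8 mm at 11 N; the outer door was then swung to about 90° and left there, the gate stayed shut, nothing else looked moved in the last pictures, and the job was handed in at about 29 s.

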